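Lock the shoe jack with its pin

ROBOT

A 7-joint arm with a two-finger parallel gripper is mounted at the origin on the work surface. World frame = base frame: x ahead of the robot, y to its left, z up, the work surface at z = 0. Lengths are in m, angles in rad, forces in N, time in s.
With the tool pointing down it reaches from about 0.4 to 0.85 m from the base axis. Payload 10.4 kg.
Tool frame: the origin (TCP) lies at the very end of the fingers, on their centre line; the grasp point (between the pads) lies 19 mm behind it; z points along the fingers, y is the line along which they close (so a half turn about z gives the same grasp; the last joint's range is limited). The gripper opens to 85 mm and grips with 20 to 120 N. Pads are 22 mm wide; open, the fingers measure 114 mm over their backs; the gripper's body (76 mm by 85 mm) begins 54 mm behind the grasp point. The pads swing forward as they close: fully open they stand 13 mm farther back than shut.
Start: joints at [1.326, 0.332, -0.065, 1.46, 0.022, 1.35, -0.088], TCP at [0.138, -0.61, 0.21] pointing down, gripper open.
Joint ranges: [-2.6, 2.6], [-0.5, 2.12], [-1.47, 1.34], [0.16, 2.42], [-1.27, 4.41], [0.06, 2.06], [-2.6, 2.6]. Speed limits (rad/s): [2.22, 2.22, 2.79, 2.79, 3.14, 3.14, 3.14].

INTERFACE

Orientations are given as a rotation vector (axis times angle).
In Python, from cell import bot, vision, order gives the robot as it stands.
- The arm moves only by the shell command python3 -m inch 'ROWS' [OPENING] [FORCE]. ROWS is JSON, a list of rows, each an object with "dp": the shift along the tool's x, y, z in cm, a list of three; "angular": the turn, a rotation vector about the tool's x, y, z in rad, a list of three. In form: [{"dp": [dx, dy, dz], "angular": [wx, wy, wz]}, ...]. A call has 1 to 8 rows; each row is the pose to reach, as a shift and turn from the pose commanded when the call began, along the tool's axes at that moment; what a row does not reach only later rows make up. A row lasts 1/8 s, in which the tool goes at most 62.5 mm and 10.7 degrees, less where a joint would pass 70% of its speed; a pose out of reach is approached as far as the arm can. A call with a gripper value outside its range is refused whole. OPENING is the closure, from 0 (fully open) to 1 (shut), set as the call begins (- or left out, the last holds). The fingers move at their own pace and stop on an object; FORCE is the grip in N (left out, the last holds). Time passes only in rows, so rows that repeat a pose let the fingers close. It gives the time, the measured TCP pose, the force, the opening and the grip force at its end, in the units of the state.
- bot.sense(): the state, without advancing time (a new reading comes with each control period).
- vision.snapshot(name): name is "side" or "top" or "wrist"; returns (picture, depth): 400x640x3 uint8, red, green, blue; 400x640 float32, m along the optical axis (not along the pixel's ray), 0 where there is no reading.
- vision.camera_model(name): a dict with "intrinsics" (3x3 intrinsics, pixels), "pose" (4x4, takes a point from camera to world coordinates). Camera axes: x right, y down, z forward; pixel columns grow to the right and rows downward; lengths in m; the calibration is good to about 2 mm. The wrist camera is an equidistant fisheye: a pixel r from the principal point sees the ray r / f radians off the axis. A picture is of the moment at which its call begins: read the wrist's pose just before it. camera_model takes no time and is no camera call; for the wrist camera it gives the pose at the moment of the call.
- order.sign_off(): hands the job in; it is judged then, once.
The state is a dict: "time_s": time; "joint_positions": joint angles; "joint_velocities": joint speeds; "joint_torque": joint torques, N m; "position": TCP position; "ee_rot": TCP orientation; "ft_force": force on the tool from outside, world axes, zero at the start; "wrist_torque": the same for the moment, N m; "gripper_width": finger opening in m; "grip_force": force on a finger pad.
Only numpy, scipy, OpenCV 4.12 (cv2) and the standard library are available. Lean on these libraries where they do the work, as an engineer would, in place of code of your own. Each camera call takes 0.05 s, during which the arm holds its last target. There are 200 camera calls.

TASK

Swing the shoe jack's arm round until the yellow eye in the arm lies over the middle one of the three holes in the jack's plate. Then take the red-headed lock pin out of the wooden tool block and put it down through the eye and the middle hole, fully home, so that the arm is locked. Leave the other things on the bench where they are.

Things in the scene. Friction and masses are not known exactly. Their poses are not given: they have to be found in the camera images.
- jack: Shoe jack base, grey, fixed: foot 170 x 200 mm, with a bare aluminium index plate 150 x 46 mm, 16 mm thick, its top 40 mm above the bench, with three 16 mm through holes, 110 mm from the pivot axis and 48 mm apart; 16 mm of free space below them. Origin: on the pivot axis at bench height; the middle hole lies towards its own -y; z up.
- middle_hole (a point): Centre of the mouth of the middle hole, on the top face of the index plate, 40 mm above the bench.
- jack_arm (a joint): Angle of the swinging blue arm about the upright pivot (rad, counter-clockwise from above positive, -0.9 to 0.9). 0: eye over the middle hole; -0.45, +0.45: over the outer holes. It stays where left (light friction). Arm 10 mm thick, top 52 mm above the bench; on the far side of the pivot it carries a black shoe, sole up, reaching 246 mm from the pivot, 149 mm above the bench.
- swing_pivot (a point): On the arm's pivot axis, at the height of the arm's top face (52 mm above the bench).
- swing_eye (a point): Centre of the eye, a through hole of 16 mm diameter in the yellow 40 x 40 mm part of the arm, at its top face (52 mm above the bench), 110 mm from the pivot axis.
- swing_handle (a point): Centre of the top of the arm's upright round wooden handle, 24 mm diameter, 42 mm tall, 180 mm from the pivot axis; its top is 94 mm above the bench.
- tool_block: Wooden tool block, fixed, 140 x 60 x 46 mm tall, with two 16 mm holes 80 mm apart along its x. The lock pin stands in one and an awl in the other, either way round. Origin: centre of its underside; x along its length.
- lock_pin: Lock pin, loose, upright, 78 mm long, 60 g: steel shank 12 mm diameter, 40 mm long, tapered tip; then a steel collar 28 mm diameter, 4 mm thick; then a red round grip 22 mm diameter, 34 mm tall. Origin: centre of its tip; z towards the head. It starts in the tool block, collar on the block's top. Fully home, the collar rests on the arm and the tip is 12 mm above the bench.
- pin_head (a point): Centre of the top of the red grip of the lock pin, 78 mm above its tip.
- awl: Awl, loose bystander, standing in the tool block's other hole: pale wooden handle up to 26 mm diameter, its top 90 mm above the bench. Origin: its tip.
- glue_jar: Glue jar, bystander, 64 mm diameter, 85 mm tall, yellow cap. Origin: centre of its underside.
- hammer: Hammer, bystander, lying, 260 mm long. Origin: under its middle; x along it.
- tack_tin: Steel tack bowl, bystander, 76 mm diameter, 35 mm tall. Origin: centre of its underside.
- spare_clog: Spare black clog with pink sole pad, bystander, lying sole up, 240 mm long, 50 mm tall. Origin: on the bench at the back of its heel; y towards the toe.
Not all that is in view belongs to the job. Leave any orange or turquoise look-alike of the lock_pin alone.

How it is judged:
By the outcome, as a careful person would: the job done as asked, in the order asked, and still so for the second after the job is handed in, with the robot touching nothing.
It also fails if it takes over 64 s, if anything falls off the work surface, if the arm or the gripper's body presses on something with over 40 N, if the wrist force passes 120 N, or if a joint passes its speed limit or range.

## Working session

There is one attempt and no reset: what is moved stays moved. The work goes in short steps, Python scripts to look and compute and a shell command to move; the robot and the scene stay as the last step left them, time stands still between calls to the robot, and variables do not carry over. Pictures are saved under pics/ and viewed, at most 10 in all, crops included, and the job is handed in when it is done.

```bash
mkdir -p pics; ls; python3 - <<'E'
from cell import bot, vision
import cv2,numpy as np
s=bot.sense(); print(s)
for n in ("top","side"):
    m=vision.camera_model(n); p,d=vision.snapshot(n)
    np.savez(f"{n}.npz",p=p,d=d,K=m["intrinsics"],T=m["pose"])
    cv2.imwrite(f"pics/{n}0.png",p[:,:,::-1]); print(n,m)
E
```

```text
pics
{'time_s': 0.0, 'joint_positions': array([ 1.32637847,  0.33290515, -0.06466848,  1.46097814,  0.02160363,
        1.34988843, -0.08845484]), 'joint_velocities': array([ 1.75106376e-04,  1.04594266e-03, -7.17336492e-04, -5.15119071e-04,
       -6.79696211e-04, -9.23769476e-05,  8.71614062e-04]), 'joint_torque': array([-1.82013014e-04, -6.25438499e+01,  4.93068842e-02, -3.91597223e+01,
        1.61198562e-02,  1.00961429e-02, -1.09309767e-05]), 'position': array([ 0.1373822 , -0.60928295,  0.20907751]), 'ee_rot': array([-3.12082969e+00, -3.47614016e-01,  3.86752930e-04]), 'ft_force': array([-0.35898406,  0.10007311, -1.03303152]), 'wrist_torque': array([-0.02448359, -0.00221283, -0.02652748]), 'grip_force': 0.0, 'gripper_width': 0.08541158666119827}
top {'intrinsics': array([[426.39350947,   0.        , 325.18152763],
       [  0.        , 426.39350947, 208.05035286],
       [  0.        ,   0.        ,   1.        ]]), 'pose': array([[ 0.0187983 , -0.99819051,  0.05711672,  0.44982775],
       [-0.99977776, -0.01931197, -0.00845481, -0.02933033],
       [ 0.00954255, -0.05694509, -0.99833171,  1.43872841],
       [ 0.        ,  0.        ,  0.        ,  1.        ]])}
side {'intrinsics': array([[361.43725173,   0.        , 323.29415401],
       [  0.        , 361.43725173, 198.92315283],
       [  0.        ,   0.        ,   1.        ]]), 'pose': array([[ 0.99706417, -0.05989964,  0.04769777,  0.50301966],
       [-0.0748701 , -0.63211392,  0.77124993, -0.83057624],
       [-0.01604717, -0.77255681, -0.63474283,  0.7551048 ],
       [ 0.        ,  0.        ,  0.        ,  1.        ]])}
```

View pics/top0.png

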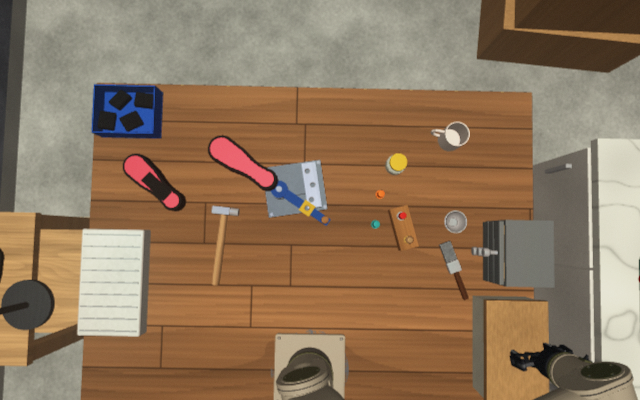

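View pics/side0.png

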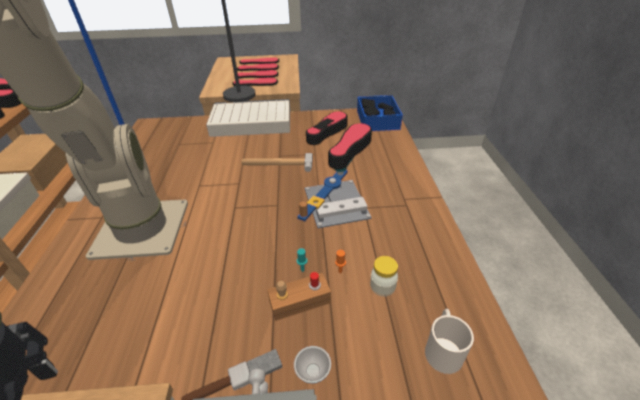

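The top view shows the pivot at about (281,188), yellow eye (307,208), handle (325,220) and plate holes near x≈310. The block is at (403,228), with the awl at (409,240). Pin candidates are red (402,216) in the block, orange (380,194) and turquoise (376,224), both of which stand outside it. Red in the block fits the description. I'll confirm it in an enlarged crop and measure.

```bash
cat > h.py <<'E'
import numpy as np,cv2
from cell import bot,vision
from scipy.spatial.transform import Rotation as R
def onplane(K,T,uv,z):
    r=T[:3,:3]@np.linalg.solve(K,[uv[0],uv[1],1]); o=T[:3,3]; return o+r*(z-o[2])/r[2]
def proj(K,T,P):
    c=T[:3,:3].T@(np.asarray(P)-T[:3,3]); q=K@c; return q[:2]/q[2]
def blobs(p,lo,hi,amin=6):
    h=cv2.cvtColor(p,cv2.COLOR_RGB2HSV); m=cv2.inRange(h,np.array(lo),np.array(hi))
    n,l,s,c=cv2.connectedComponentsWithStats(m); return [(s[i,4],c[i].round(1)) for i in range(1,n) if s[i,4]>=amin]
E
python3 - <<'E'
from h import *
for n in("top","side"):
    f=np.load(n+".npz"); p,K,T=f["p"],f["K"],f["T"]
    for name,lo,hi,z in(("red",(0,190,120),(4,255,255),.08),("red2",(174,190,120),(180,255,255),.08),("yellow",(18,140,120),(32,255,255),.052),("blue",(100,120,60),(125,255,255),.052)):
        for a,c in blobs(p,lo,hi):
            P=onplane(K,T,c,z); 
            if 0<P[0]<1 and abs(P[1])<.6: print(n,name,a,c,P.round(4), "depth",f["d"][int(c[1]),int(c[0])].round(3))
f=np.load("top.npz")["p"]
a=cv2.resize(f[145:245,255:345],None,fx=5,fy=5,interpolation=cv2.INTER_CUBIC)
b=cv2.resize(f[180:260,365:425],None,fx=5,fy=5,interpolation=cv2.INTER_CUBIC)
b=cv2.copyMakeBorder(b,0,100,0,0,cv2.BORDER_CONSTANT)
cv2.imwrite("pics/crop1.png",np.hstack([a,b])[:,:,::-1])
E
```

```text
top red 31 [402.  215.2] [ 0.5094 -0.2866  0.08  ] depth 1.361
top yellow 256 [398.3 161.5] [ 0.6869 -0.2782  0.052 ] depth 1.368
top yellow 122 [306.5 208.2] [0.5275 0.0197 0.052 ] depth 1.438
top yellow 9 [404.6 239.6] [ 0.4315 -0.3011  0.052 ] depth 1.392
top blue 9 [160.1 115.1] [0.8246 0.5071 0.052 ] depth 1.433
top blue 15 [159.6 124.5] [0.7933 0.5075 0.052 ] depth 1.432
top blue 19 [141.7 136. ] [0.7539 0.5643 0.052 ] depth 1.417
top blue 7 [159.3 136.1] [0.7548 0.5069 0.052 ] depth 1.439
top blue 314 [286.9 194.3] [0.5717 0.0846 0.052 ] depth 1.391
top blue 77 [316.7 214.5] [ 0.5076 -0.0139  0.052 ] depth 1.39
side red 65 [313.9 278.1] [ 0.5103 -0.2973  0.08  ] depth 0.835
side yellow 102 [315.4 201.2] [0.5311 0.0151 0.052 ] depth 1.114
side yellow 415 [385.4 265.6] [ 0.6905 -0.2521  0.052 ] depth 0.858
side blue 920 [380.8 113.6] [0.8438 0.5736 0.052 ] depth 1.648
side blue 6 [344.5 171.5] [0.6379 0.1622 0.052 ] depth 1.216
side blue 205 [329.2 186.3] [0.5794 0.0854 0.052 ] depth 1.153
side blue 37 [310.  209.2] [ 0.513  -0.0204  0.052 ] depth 1.066
side blue 11 [301.8 217.8] [ 0.4877 -0.056   0.052 ] depth 1.039
```

View pics/crop1.png

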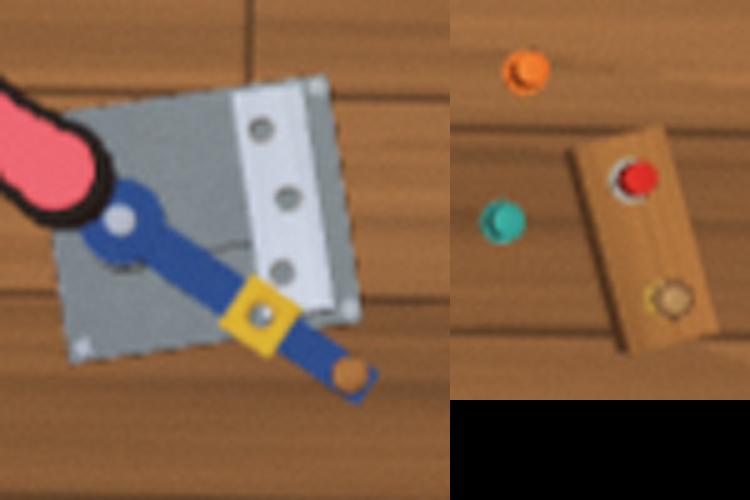

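The crop confirms that the red pin (635,178), with its steel collar, stands in the block. The orange and turquoise ones are loose on the bench. In the jack half, the pivot is at (120,219), the holes at (261,128), (288,197) and (282,271), the eye at (261,313) and the handle top at (351,374).

```bash
python3 - <<'E'
from h import *
f=np.load("top.npz"); K,T=f["K"],f["T"]
g=lambda x,y,z,x0=255,y0=145: onplane(K,T,((x+.5)/5-.5+x0,(y+.5)/5-.5+y0),z)
pv=g(120,219,.056); hs=[g(261,128,.04),g(288,197,.04),g(282,271,.04)]; eye=g(261,313,.052); hd=g(351,374,.094)
pin=g(637,176,.084,365-90,180); col=g(628,181,.05,275,180); awl=g(675,298,.09,275,180)
for n,v in dict(pivot=pv,h0=hs[0],h1=hs[1],h2=hs[2],eye=eye,handle=hd,pin=pin,collar=col,awl=awl).items(): print(n,v.round(4),"r",np.hypot(*(v-pv)[:2]).round(4),"ang",np.arctan2(*(v-pv)[[1,0]]).round(3))
print(np.hypot(*(hs[0]-hs[1])[:2]),np.hypot(*(hs[2]-hs[1])[:2]))
# foot corners in crop -> yaw
c=[g(x,y,.02) for x,y in((327,78),(358,320),(72,362))]
print([np.round(q,4) for q in c], np.arctan2(*(c[0]-c[1])[[1,0]]), np.arctan2(*(c[1]-c[2])[[1,0]]))
# hand pose
s=bot.sense(); print(R.from_rotvec(s["ee_rot"]).as_matrix().round(3))
E
```

```text
pivot [0.59   0.1117 0.056 ] r 0.0 ang 0.0
h0 [0.6538 0.0218 0.04  ] r 0.1102 ang -0.953
h1 [0.6084 0.0031 0.04  ] r 0.1101 ang -1.403
h2 [0.5594 0.006  0.04  ] r 0.11 ang -1.853
eye [0.5308 0.0188 0.052 ] r 0.1102 ang -2.139
handle [ 0.4909 -0.0402  0.094 ] r 0.1814 ang -2.149
pin [ 0.5105 -0.2858  0.084 ] r 0.4054 ang -1.768
collar [ 0.5087 -0.2864  0.05  ] r 0.4063 ang -1.772
awl [ 0.4335 -0.3094  0.09  ] r 0.4493 ang -1.927
0.049135597053189026 0.049068172918751075
[array([ 0.6914, -0.0209,  0.02  ]), array([ 0.5292, -0.0448,  0.02  ]), array([0.4976, 0.1449, 0.02  ])] 0.1458935978108992 -1.4054541194150594
[[ 0.975  0.22  -0.   ]
 [ 0.22  -0.975  0.001]
 [-0.    -0.001 -1.   ]]
```

```bash
cat >> h.py <<'E'
def plan(P,yaw=None):
    "shift (cm) and rotvec in tool axes to reach P, tool down, tool y along yaw (mod pi)"
    s=bot.sense(); M=R.from_rotvec(s["ee_rot"]); 
    y0=np.arctan2(M.as_matrix()[1,1],M.as_matrix()[0,1]); yaw=y0 if yaw is None else yaw
    yaw=y0+(yaw-y0+np.pi/2)%np.pi-np.pi/2
    y=np.array([np.cos(yaw),np.sin(yaw),0]); z=np.array([0,0,-1.]); G=R.from_matrix(np.c_[np.cross(y,z),y,z])
    print(s["time_s"],"from",s["position"].round(4),"dp",(M.inv().apply(np.array(P)-s["position"])*100).round(2),"ang",(M.inv()*G).as_rotvec().round(3),"q7",s["joint_positions"][6].round(2))
E
python3 -c "
from h import *
plan((.491,-.040,.20),-.573)"
```

```text
0.1 from [ 0.1374 -0.6093  0.2092] dp [ 47.02 -47.76   0.98] ang [-0.001 -0.    -0.776] q7 -0.09
```

```bash
python3 -m inch '[{"dp":[5,-5,0.5],"angular":[0,0,-0.1]},{"dp":[47,-47.8,1],"angular":[0,0,-0.776]},{"dp":[47,-47.8,1],"angular":[0,0,-0.776]},{"dp":[47,-47.8,1],"angular":[0,0,-0.776]},{"dp":[47,-47.8,1],"angular":[0,0,-0.776]},{"dp":[47,-47.8,1],"angular":[0,0,-0.776]},{"dp":[47,-47.8,1],"angular":[0,0,-0.776]},{"dp":[47,-47.8,1],"angular":[0,0,-0.776]}]' 0; python3 -c "
from h import *
plan((.491,-.040,.20),-.573)"
```

```text
time_s: 1.1
position: [0.4016, -0.1832, 0.2014]
ee_rot: [2.758, 1.503, -0.0]
ft_force: [1.0, -1.0, -0.5]
gripper_width: 0.0856
grip_force: 0.0
1.1 from [ 0.4016 -0.1832  0.2014] dp [16.88 -0.26  0.14] ang [ 0.  0. -0.] q7 -0.22
```

```bash
python3 -m inch '[{"dp":[16,-0.2,0.1],"angular":[0,0,0]},{"dp":[16,-0.2,0.1],"angular":[0,0,0]},{"dp":[16,-0.2,0.1],"angular":[0,0,0]},{"dp":[16,-0.2,0.1],"angular":[0,0,0]},{"dp":[16,-0.2,0.1],"angular":[0,0,0]}]'; python3 -c "
from h import *
m=vision.camera_model('wrist');p,d=vision.snapshot('wrist')
np.savez('w1.npz',p=p,d=d,K=m['intrinsics'],T=m['pose']); cv2.imwrite('pics/w1.png',p[:,:,::-1])
plan((.491,-.040,.12),-.573)"
```

```text
time_s: 1.72
position: [0.4856, -0.0503, 0.2001]
ee_rot: [-2.759, -1.502, 0.001]
ft_force: [0.1, -0.5, -0.4]
gripper_width: 0.0855
grip_force: 0.0
1.775 from [ 0.4856 -0.0508  0.2002] dp [ 1.2  -0.13  8.02] ang [-0.     0.001 -0.002] q7 -0.61
```

View pics/w1.png

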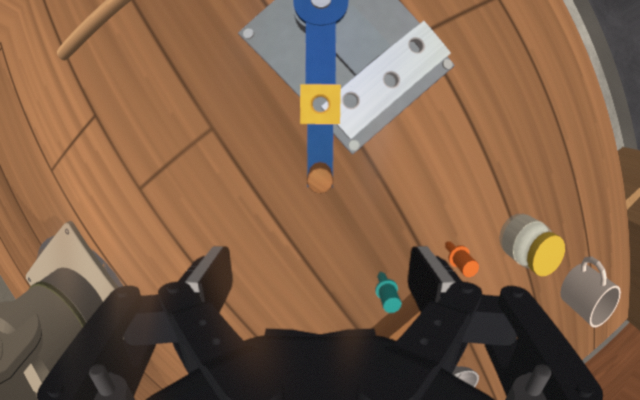

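The wrist view shows the handle top at (320,177), the eye (320,104), the pivot (320,3), and the plate holes at (416,45), (391,79) and (351,100). I'll cast these rays as a cross-check.

```bash
cat >> h.py <<'E'
def fish(K,T,uv,z):
    d=np.array([(uv[0]-K[0,2])/K[0,0],(uv[1]-K[1,2])/K[1,1]]); th=np.hypot(*d)
    r=T[:3,:3]@np.r_[d/max(th,1e-9)*np.sin(th),np.cos(th)]; o=T[:3,3]; return o+r*(z-o[2])/r[2]
E
python3 -c "
from h import *
f=np.load('w1.npz');K,T=f['K'],f['T']
for n,u,v,z in(('handle',320,177,.094),('eye',320,104,.052),('pivot',320,3,.056),('h0',416,45,.04),('h1',391,79,.04),('h2',351,100,.04)): print(n,fish(K,T,(u,v),z).round(4))
plan((.491,-.040,.064),-.573)"
```

```text
handle [ 0.4932 -0.0378  0.094 ]
eye [0.5291 0.0178 0.052 ]
pivot [0.5866 0.1066 0.056 ]
h0 [0.6524 0.0204 0.04  ]
h1 [0.6072 0.002  0.04  ]
h2 [0.5588 0.0047 0.04  ]
1.775 from [ 0.4856 -0.0508  0.2002] dp [ 1.21 -0.13 13.62] ang [-0.     0.001 -0.002] q7 -0.61
```

```bash
python3 -m inch '[{"dp":[1.3,-0.1,0],"angular":[0,0,0]},{"dp":[1.3,-0.1,5],"angular":[0,0,0]},{"dp":[1.3,-0.1,10],"angular":[0,0,0]},{"dp":[1.3,-0.1,13.6],"angular":[0,0,0]},{"dp":[1.3,-0.1,13.6],"angular":[0,0,0]},{"dp":[1.3,-0.1,13.6],"angular":[0,0,0]}]' 0 20; python3 -m inch '[{"dp":[0,0,0],"angular":[0,0,0]},{"dp":[0,0,0],"angular":[0,0,0]},{"dp":[0,0,0],"angular":[0,0,0]},{"dp":[0,0,0],"angular":[0,0,0]},{"dp":[0,0,0],"angular":[0,0,0]},{"dp":[0,0,0],"angular":[0,0,0]}]' 1 20; python3 -c "
from h import *
p=np.array([.589,.110]); 
M=R.from_rotvec(bot.sense()['ee_rot']).as_matrix();x0=bot.sense()['position']
v=x0[:2]-p; print(x0,np.hypot(*v),np.arctan2(v[1],v[0]))
a0=np.arctan2(v[1],v[0]); r=np.hypot(*v)
for k in range(1,8):
  a=a0+(-1.403-a0)*k/7; q=np.r_[p+r*np.array([np.cos(a),np.sin(a)]),x0[2]]; print((M.T@(q-x0)*100).round(2),round(-(a-a0),3))
"
```

```text
time_s: 2.52
position: [0.4934, -0.0379, 0.066]
ee_rot: [2.758, 1.502, 0.002]
ft_force: [0.2, 1.1, 0.3]
gripper_width: 0.0856
grip_force: 0.0
time_s: 3.28
position: [0.4927, -0.0382, 0.065]
ee_rot: [2.758, 1.503, 0.001]
ft_force: [-1.0, -0.9, 5.4]
gripper_width: 0.0224
grip_force: 19.5
[ 0.49270293 -0.03822087  0.06495646] 0.1767556249748497 -2.146950994910922
[0.09 1.88 0.  ] -0.106
[0.39 3.73 0.  ] -0.213
[0.87 5.54 0.  ] -0.319
[1.55 7.29 0.01] -0.425
[2.41 8.96 0.01] -0.531
[3.440e+00 1.053e+01 1.000e-02] -0.638
[4.630e+00 1.198e+01 1.000e-02] -0.744
```

```bash
python3 -m inch '[{"dp":[0.09,1.88,0],"angular":[0,0,-0.106]},{"dp":[0.39,3.73,0],"angular":[0,0,-0.213]},{"dp":[0.87,5.54,0],"angular":[0,0,-0.319]},{"dp":[1.55,7.29,0],"angular":[0,0,-0.425]},{"dp":[2.41,8.96,0],"angular":[0,0,-0.531]},{"dp":[3.44,10.53,0],"angular":[0,0,-0.638]},{"dp":[4.63,11.98,0],"angular":[0,0,-0.744]},{"dp":[4.63,11.98,0],"angular":[0,0,-0.744]}]'; python3 -m inch '[{"dp":[0,0,0],"angular":[0,0,0]},{"dp":[0,0,0],"angular":[0,0,0]}]'; python3 - <<'E'
from h import *
s=bot.sense(); print(s["position"],np.arctan2(s["position"][1]-.110,s["position"][0]-.589))
for n in("top","side"):
    m=vision.camera_model(n);p,d=vision.snapshot(n)
    for a,c in blobs(p,(18,140,120),(32,255,255)):
        P=onplane(m["intrinsics"],m["pose"],c,.052)
        if .4<P[0]<.68 and abs(P[1])<.2: print(n,a,c,P)
p,d=vision.snapshot("wrist");cv2.imwrite("pics/w2.png",p[:,:,::-1])
E
```

```text
time_s: 4.28
position: [0.6197, -0.0643, 0.0649]
ee_rot: [2.023, 2.402, 0.002]
ft_force: [1.3, -3.1, 5.2]
gripper_width: 0.0225
grip_force: 20.7
time_s: 4.53
position: [0.6184, -0.0645, 0.0649]
ee_rot: [2.025, 2.4, 0.0]
ft_force: [2.3, -1.8, 4.8]
gripper_width: 0.0225
grip_force: 20.6
[ 0.61835061 -0.06454079  0.06490819] -1.4041959695395223
top 116 [312.2 184.2] [0.60638024 0.00279921 0.052     ]
side 8 [346. 202.] [0.6232357  0.00261093 0.052     ]
side 38 [337.1 203.5] [ 0.59568335 -0.00186929  0.052     ]
```

View pics/w2.png

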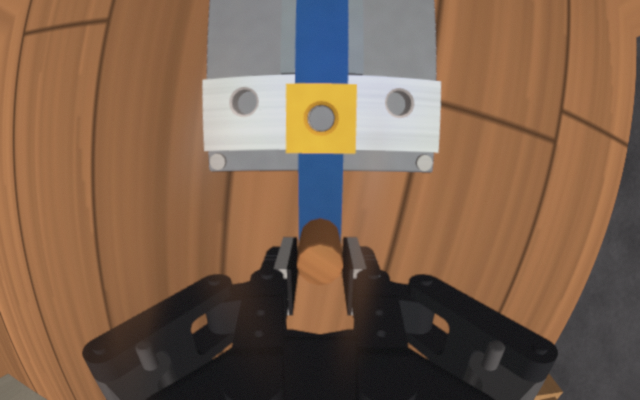

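The yellow eye at (321,118) lies midway between the outer holes at (245,102) and (399,102), so the arm is aligned to within about 1 mm. Release, rise, then look again.

```bash
python3 -m inch '[{"dp":[0,0,0],"angular":[0,0,0]},{"dp":[0,0,0],"angular":[0,0,0]},{"dp":[0,0,0],"angular":[0,0,0]},{"dp":[0,0,0],"angular":[0,0,0]},{"dp":[0,0,-5],"angular":[0,0,0]},{"dp":[0,0,-10],"angular":[0,0,0]},{"dp":[0,0,-13],"angular":[0,0,0]},{"dp":[0,0,-13],"angular":[0,0,0]}]' 0; python3 - <<'E'
from h import *
m=vision.camera_model("wrist");p,d=vision.snapshot("wrist");K,T=m['intrinsics'],m['pose']
np.savez('w3.npz',p=p,d=d,K=K,T=T)
cv2.imwrite("pics/w3.png",p[:,:,::-1])
for a,c in blobs(p,(18,140,120),(32,255,255),200): print(a,c,fish(K,T,c,.052))
hh=cv2.cvtColor(p,cv2.COLOR_RGB2HSV)
plan((.51,-.286,.20),-1.35)
E
```

```text
time_s: 5.68
position: [0.6194, -0.0638, 0.1971]
ee_rot: [2.021, 2.4, 0.004]
ft_force: [-0.3, -0.5, -0.2]
gripper_width: 0.0853
grip_force: 0.0
1267 [318.7 118.7] [0.6070383  0.00150157 0.052     ]
5.725 from [ 0.6185 -0.064   0.1952] dp [-20.03 -14.47  -0.49] ang [ 2.000e-03 -1.000e-03  1.521e+00] q7 -0.03
```

View pics/w3.png

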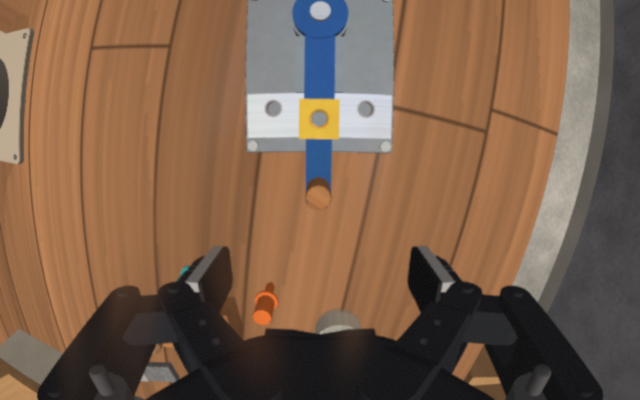

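The released arm has stayed put: eye (319,118), outer holes (274,108) and (366,108), pivot (320,10). I'll put a number on the residual angle with sub-pixel centroids.

```bash
python3 - <<'E'
from h import *
f=np.load('w3.npz');p,K,T=f['p'],f['K'],f['T']
g=cv2.cvtColor(p,cv2.COLOR_RGB2GRAY).astype(float)
def cen(u,v,r,bright=False):
    w=g[v-r:v+r+1,u-r:u+r+1]; t=(w.max()+w.min())/2; m=(w>t) if bright else (w<t)
    y,x=np.nonzero(m); return (u-r+x.mean(),v-r+y.mean()),m.sum()
pv,_=cen(320,10,9,True); a,na=cen(274,108,10); b,nb=cen(366,108,10); e,ne=cen(319,118,10)
P=fish(K,T,pv,.056);A=fish(K,T,a,.04);B=fish(K,T,b,.04);E=fish(K,T,e,.047)
hsv=blobs(p,(18,140,120),(32,255,255),200)[0][1]; Y=fish(K,T,hsv,.052)
an=lambda q:np.arctan2(*(q-P)[[1,0]])
print(pv,a,b,e,na,nb,ne);print(P,A,B,E,Y)
print("mid",(an(A)+an(B))/2,"half",(an(A)-an(B))/2,"eye",an(E),"yel",an(Y),[np.hypot(*(q-P)[:2]) for q in(A,B,E,Y)])
M=(A+B)/2; d=(M-P)[:2]; print("mid hole est",P[:2]+.11*d/np.hypot(*d))
E
```

```text
(np.float64(319.92808219178085), np.float64(9.91095890410959)) (np.float64(272.6927083333333), np.float64(107.86979166666667)) (np.float64(365.83838383838383), np.float64(108.44949494949495)) (np.float64(319.3473282442748), np.float64(117.69847328244275)) 192 198 262
[0.589293   0.11168226 0.056     ] [0.55844615 0.00524714 0.04      ] [0.65290206 0.02087134 0.04      ] [0.60751075 0.00260665 0.047     ] [0.6070383  0.00150157 0.052     ]
mid -1.4063252684559924 half -0.4465609016272273 eye -1.4053044071313912 yel -1.411111186152268 [np.float64(0.11081499864209177), np.float64(0.1108726142845196), np.float64(0.11058650889634182), np.float64(0.11160054262764686)]
mid hole est [0.60731686 0.00316895]
```

The residual is at most 0.005 rad (0.5 mm), so the arm is set. Next is the pin.

```bash
python3 - <<'E'
from h import *
f=np.load("top.npz"); K,T=f["K"],f["T"]
for u,v in((380,194),(376,224)): print(onplane(K,T,(u,v),.06))
plan((.5095,-.286,.20),-.5)
E
```

```text
[ 0.57786833 -0.21822538  0.06      ]
[ 0.48020635 -0.20638601  0.06      ]
5.725 from [ 0.6185 -0.064   0.1952] dp [-20.02 -14.52  -0.49] ang [0.002 0.    0.671] q7 -0.03
```

```bash
python3 -m inch '[{"dp":[-5,-3.6,-0.5],"angular":[0,0,0.15]},{"dp":[-10,-7.2,-0.5],"angular":[0,0,0.33]},{"dp":[-15,-11,-0.5],"angular":[0,0,0.5]},{"dp":[-20,-14.5,-0.5],"angular":[0,0,0.671]},{"dp":[-20,-14.5,-0.5],"angular":[0,0,0.671]},{"dp":[-20,-14.5,-0.5],"angular":[0,0,0.671]},{"dp":[-20,-14.5,-0.5],"angular":[0,0,0.671]}]' 0; python3 - <<'E'
from h import *
m=vision.camera_model("wrist");p,d=vision.snapshot("wrist");K,T=m['intrinsics'],m['pose']
cv2.imwrite("pics/w4.png",p[:,:,::-1])
for lo,hi in(((0,190,90),(4,255,255)),((174,190,90),(180,255,255))):
  for a,c in blobs(p,lo,hi,30): print(a,c,fish(K,T,c,.084),fish(K,T,c,.07))
plan((.5095,-.286,.057),-.5)
E
```

```text
time_s: 6.6
position: [0.5099, -0.2841, 0.199]
ee_rot: [-2.699, -1.607, -0.0]
ft_force: [-0.2, -0.1, -0.0]
gripper_width: 0.0855
grip_force: 0.0
425 [323.  193.5] [ 0.51075002 -0.28721826  0.084     ] [ 0.50922968 -0.29030355  0.07      ]
6.65 from [ 0.5099 -0.2842  0.1992] dp [-0.19  0.05 14.22] ang [-0.    -0.     0.003] q7 -0.21
```

View pics/w4.png

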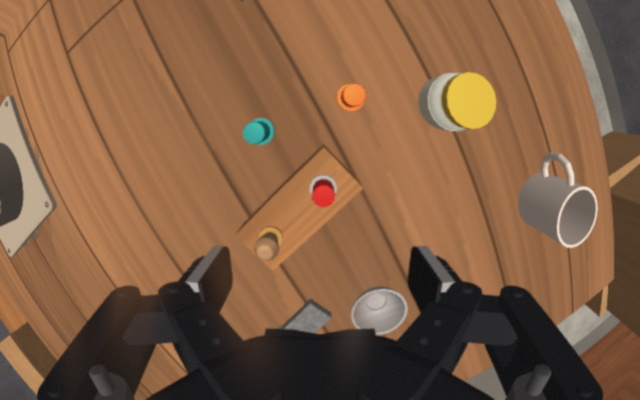

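The red pin head is at (323,193) in the block, the awl at (266,247), orange at (351,97) and turquoise at (259,131). The fingers clear them all on the diagonal, so descend and grip.

```bash
python3 -m inch '[{"dp":[-0.2,0.15,4],"angular":[0,0,0]},{"dp":[-0.2,0.15,8],"angular":[0,0,0]},{"dp":[-0.2,0.15,12],"angular":[0,0,0]},{"dp":[-0.2,0.15,14.2],"angular":[0,0,0]},{"dp":[-0.2,0.15,14.2],"angular":[0,0,0]},{"dp":[-0.2,0.15,14.2],"angular":[0,0,0]}]' 0 40; python3 -m inch '[{"dp":[0,0,0],"angular":[0,0,0]},{"dp":[0,0,0],"angular":[0,0,0]},{"dp":[0,0,0],"angular":[0,0,0]},{"dp":[0,0,0],"angular":[0,0,0]},{"dp":[0,0,0],"angular":[0,0,0]},{"dp":[0,0,0],"angular":[0,0,0]},{"dp":[0,0,0],"angular":[0,0,0]}]' 1 40;
```

```text
time_s: 7.4
position: [0.5106, -0.288, 0.0586]
ee_rot: [2.7, 1.604, 0.001]
ft_force: [0.7, 0.0, 1.4]
gripper_width: 0.0855
grip_force: 0.0
time_s: 8.28
position: [0.5099, -0.2884, 0.0578]
ee_rot: [2.701, 1.602, 0.0]
ft_force: [0.1, -0.3, 5.6]
gripper_width: 0.0194
grip_force: 39.2
```

```bash
python3 -m inch '[{"dp":[0,0,-1.5],"angular":[0,0,0]},{"dp":[0,0,-3],"angular":[0,0,0]},{"dp":[0,0,-6],"angular":[0,0,0]},{"dp":[0,0,-9],"angular":[0,0,0]},{"dp":[0,0,-11.5],"angular":[0,0,0]},{"dp":[0,0,-11.5],"angular":[0,0,0]},{"dp":[0,0,-11.5],"angular":[0,0,0]}]' ; python3 - <<'E'
from h import *
for n in("side","top"):
  m=vision.camera_model(n);p,d=vision.snapshot(n);np.savez(n+"2.npz",p=p,d=d)
  z=.17+.0-.058+.067
  for lo,hi in(((0,190,90),(4,255,255)),((174,190,90),(180,255,255))):
   for a,c in blobs(p,lo,hi): 
    P=onplane(m["intrinsics"],m["pose"],c,.195)
    if .3<P[0]<.7 and -.5<P[1]<.1: print(n,a,c,P)
p,_=vision.snapshot("wrist")
s=np.load("side2.npz")["p"][170:310,250:370]; s=cv2.resize(s,None,fx=3,fy=3)
w=p[60:400,160:480]; w=cv2.copyMakeBorder(w,0,80,0,0,cv2.BORDER_CONSTANT)
cv2.imwrite("pics/g1.png",np.hstack([s,w])[:,:,::-1])
plan((.6073,.0028,.17),.166)
E
```

```text
time_s: 9.15
position: [0.5092, -0.2882, 0.172]
ee_rot: [-2.702, -1.602, 0.001]
ft_force: [-0.2, -0.5, -1.4]
gripper_width: 0.0194
grip_force: 39.1
side 70 [310.6 244.8] [ 0.50690283 -0.29999213  0.195     ]
9.3 from [ 0.5091 -0.2881  0.1715] dp [30.24 -5.33  0.16] ang [-0.001 -0.001 -0.666] q7 -0.22
```

View pics/g1.png

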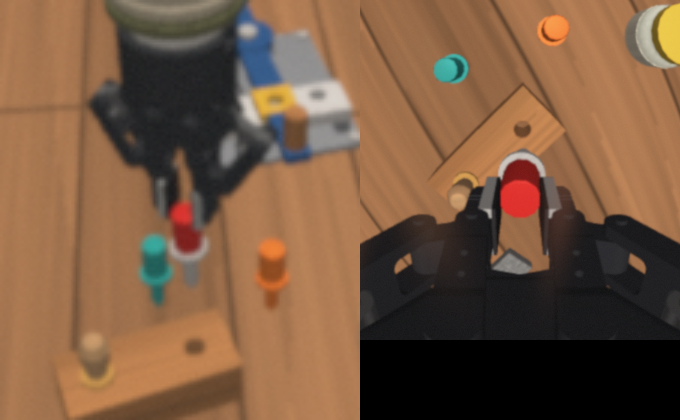

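The pin is held upright: in the wrist half its head is at about (520,199) in the crop, with the collar ring behind it. The block hole is empty, and the awl and both decoys are undisturbed. I'll measure the pin's offset in the tool frame.

```bash
python3 - <<'E'
from h import *
m=vision.camera_model("wrist");p,d=vision.snapshot("wrist");K,T=m['intrinsics'],m['pose']
s=bot.sense();M=R.from_rotvec(s["ee_rot"]).as_matrix()
h=cv2.cvtColor(p,cv2.COLOR_RGB2HSV); msk=cv2.inRange(h,np.array((0,150,60)),np.array((6,255,255)))|cv2.inRange(h,np.array((172,150,60)),np.array((180,255,255)))
msk[:180]=0; y,x=np.nonzero(msk); print("red",x.min(),x.max(),y.min(),y.max(),"val",[int(h[r,320,2]) for r in range(215,285,4)])
top=msk.copy(); top[h[:,:,2]<200]=0; yy,xx=np.nonzero(top); print("bright",xx.mean(),yy.mean(),yy.min(),yy.max(),xx.min(),xx.max())
zt=s["position"][2]+.030
for u,v in((xx.mean(),(yy.min()+yy.max())/2),):
  P=fish(K,T,(u,v),zt); print("head tool mm",(M.T@(P-s["position"])*1000).round(1))
print("edge near/far tool x",[ (M.T@(fish(K,T,(320,v),zt)-s["position"])*1000).round(1)[0] for v in(yy.min(),yy.max())])
print("depth",d[250:275:6,320],"cam in tool",(M.T@(T[:3,3]-s["position"])*1000).round(1))
# collar: bright grey ring far edge (x extents)
g=h[:,:,1]<60; print("collar rows",[int(r) for r in range(190,230) if g[r,300:340].sum()>6], "cols@218",np.nonzero(g[218,285:356])[0][[0,-1]]+285)
E
```

```text
red 300 340 220 277 val [197, 153, 120, 122, 123, 123, 147, 230, 226, 225, 225, 223, 224, 222, 222, 221, 154, 153]
bright 319.5467372134039 258.47354497354496 241 276 301 338
head tool mm [  1.4  -0.8 -30. ]
edge near/far tool x [np.float64(10.5), np.float64(-8.2)]
depth [0.14986518 0.15129563 0.15017809 0.1518602  0.15271918] cam in tool [  66.1   -0.6 -163.5]
collar rows [210, 211, 212, 213, 214, 215, 216, 217, 218, 219, 220, 221, 222, 223, 224, 225, 226, 227, 228, 229] cols@218 [305 338]
```

```bash
python3 -m inch '[{"dp":[5,-0.9,0],"angular":[0,0,-0.11]},{"dp":[10,-1.8,0],"angular":[0,0,-0.23]},{"dp":[15,-2.7,0],"angular":[0,0,-0.35]},{"dp":[20,-3.6,0],"angular":[0,0,-0.47]},{"dp":[25,-4.5,0],"angular":[0,0,-0.57]},{"dp":[30,-5.3,0],"angular":[0,0,-0.666]},{"dp":[30,-5.3,0],"angular":[0,0,-0.666]},{"dp":[30,-5.3,0],"angular":[0,0,-0.666]}]'; python3 -m inch '[{"dp":[0,0,0],"angular":[0,0,0]},{"dp":[0,0,0],"angular":[0,0,0]}]'; python3 -c "
from h import *
plan((.6077,.0015,.105),.166)"
```

```text
time_s: 10.35
position: [0.6067, -0.0, 0.1719]
ee_rot: [-2.03, -2.397, 0.001]
ft_force: [-0.1, 0.3, -0.4]
gripper_width: 0.0189
grip_force: 39.2
time_s: 10.6
position: [0.6069, -0.0009, 0.1724]
ee_rot: [2.032, 2.396, -0.001]
ft_force: [0.6, 0.4, -0.8]
gripper_width: 0.0191
grip_force: 39.2
10.6 from [ 0.6069 -0.0009  0.1724] dp [0.23 0.12 6.74] ang [-0.     0.001 -0.002] q7 -0.15
```

```bash
python3 -m inch '[{"dp":[0.2,0.1,3],"angular":[0,0,0]},{"dp":[0.2,0.1,5.5],"angular":[0,0,0]},{"dp":[0.2,0.1,6.6],"angular":[0,0,0]},{"dp":[0.2,0.1,6.6],"angular":[0,0,0]},{"dp":[0.2,0.1,6.6],"angular":[0,0,0]}]'; python3 - <<'E'
from h import *
plan((.6077,.0015,.062),.166)
m=vision.camera_model("side");p,_=vision.snapshot("side");w,_=vision.snapshot("wrist")
# predicted eye centre in side view, from wrist/top estimate, crosshair offset below for reference
e=proj(m["intrinsics"],m["pose"],(.6073,.0028,.052)); t=proj(m["intrinsics"],m["pose"],(.6073,.0028,.060)); print("eye px",e,"tip px",t)
a=cv2.resize(p[160:240,295:395],None,fx=4,fy=4,interpolation=cv2.INTER_CUBIC); b=w[80:400,140:500]
cv2.imwrite("pics/i1.png",np.hstack([a,b])[:,:,::-1])
E
```

```text
time_s: 11.22
position: [0.6082, 0.0025, 0.1076]
ee_rot: [2.029, 2.397, 0.001]
ft_force: [-0.5, -0.5, -0.7]
gripper_width: 0.0192
grip_force: 39.2
11.225 from [0.6082 0.0025 0.1076] dp [-0.09 -0.08  4.56] ang [ 0.002  0.    -0.   ] q7 -0.19
eye px [340.75870058 202.27760356] tip px [340.79753105 200.24182841]
```

View pics/i1.png

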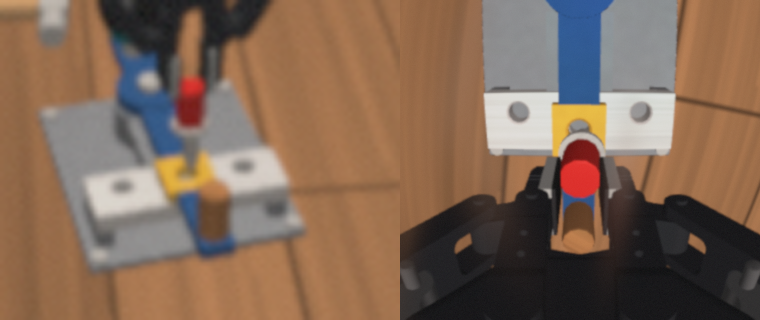

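Side half: the shank comes down at about (190,160) with the eye at about (186,172). Wrist half: the pin lines up with the arm, and the eye (580,127) is partly hidden behind the collar. I'll measure the shank line against the eye numerically before lowering.

```bash
python3 - <<'E'
from h import *
m=vision.camera_model("side");K,T=m["intrinsics"],m["pose"]
p=np.mean([vision.snapshot("side")[0].astype(float) for _ in range(3)],0).astype(np.uint8)
h=cv2.cvtColor(p,cv2.COLOR_RGB2HSV)
print("sat");print(h[178:208,334:352,1])
s=bot.sense()["position"]
for z in(.138,.104,.080,.062,.052): print(z,proj(K,T,(.6073,.0028,z)).round(1))
E
```

```text
sat
[[  6   6   6  11  20  52 115 141 145 142 138 108  18  13  15  45 118 128]
 [ 14  13   0   7  19  67 138 169 170 170 172 149  36  15  15  41  81  97]
 [ 20  14   5  11  24  86 163 193 193 193 191 173  71  15  13  24  40  50]
 [ 12   3  10  11  32 100 176 199 200 200 199 185 104  19  14  18  25  27]
 [ 31  69  69  10  26  99 178 199 199 201 197 182  94  15   9  10  17  19]
 [105 130 112  46  21  92 170 197 199 200 193 157  63  11   6   6   9   9]
 [145 149 133  75  31  99 171 194 194 197 183 123  45  11   6   4   6   4]
 [154 150 142 104  54 135 184 188 194 192 177 113  45  11   4   4   4   4]
 [153 153 150 122  74 155 192 192 193 192 173 113  47  13   4   4   5   4]
 [151 154 149 129  77 150 182 194 194 190 173 116  48  13   5   4   4   4]
 [153 153 147 119  59 131 184 194 193 198 175 112  47  12   4   2   2   2]
 [153 152 140  85  28  99 176 192 191 196 165  95  44  14   4   2   4   4]
 [154 152 128  57  21  80 153 188 187 182 146  78  36  14   5   4   5   2]
 [154 150 129  59  19  59 101 125 130 120 100  62  30  12   4   4   4   2]
 [154 151 144  86  16  33  52  65  68  63  50 
[... 553 characters left out ...]

 [139 157 164 169 172 172 158 108  48  79 145 172 146  86  38  22  19  19]
 [152 179 182 182 182 185 173 128  74 104 160 177 161 111  58  26  18  19]
 [129 180 183 184 185 181 167 141 113 135 173 184 175 138  80  32  19  18]
 [100 172 184 184 185 169 133 116 125 155 179 183 180 155  96  41  22  19]
 [ 73 154 183 183 182 160 120 108 123 151 177 182 178 163 119  65  38  25]
 [ 48 125 180 184 180 167 147 140 145 161 175 174 167 159 140 106  73  48]
 [ 32  86 163 183 183 175 165 160 157 158 158 159 153 151 149 138 117  83]
 [ 27  54 128 181 180 158 132 110  96  91 105 139 148 147 146 147 141 115]]
0.138 [341.2 179.4]
0.104 [341.  188.7]
0.08 [340.9 195.1]
0.062 [340.8 199.7]
0.052 [340.8 202.3]
```

Relative to the eye, the tip sits about 2 mm towards +x, and the arm's reading gives about +0.5 mm. I'll correct by about 1.5 mm and lower with force checks; the tapered tip covers the rest.

```bash
python3 -m inch '[{"dp":[-0.1,-0.15,0],"angular":[0,0,0]},{"dp":[-0.1,-0.15,0.4],"angular":[0,0,0]},{"dp":[-0.1,-0.15,0.8],"angular":[0,0,0]},{"dp":[-0.1,-0.15,1.1],"angular":[0,0,0]},{"dp":[-0.1,-0.15,1.3],"angular":[0,0,0]},{"dp":[-0.1,-0.15,1.3],"angular":[0,0,0]}]'
```

```text
time_s: 12.22
position: [0.6062, 0.0013, 0.0933]
ee_rot: [-2.029, -2.398, 0.0]
ft_force: [-0.9, -0.4, -0.5]
gripper_width: 0.0192
grip_force: 39.2
```

```bash
python3 -m inch '[{"dp":[0,0,0.3],"angular":[0,0,0]},{"dp":[0,0,0.6],"angular":[0,0,0]},{"dp":[0,0,0.9],"angular":[0,0,0]},{"dp":[0,0,1.1],"angular":[0,0,0]},{"dp":[0,0,1.1],"angular":[0,0,0]}]'; python3 -c "
from h import *
f=bot.sense();print(f['ft_force'],f['wrist_torque'],f['position'])"
```

```text
time_s: 12.85
position: [0.6062, 0.0013, 0.0823]
ee_rot: [-2.029, -2.398, 0.0]
ft_force: [-0.6, 0.8, -1.0]
gripper_width: 0.0185
grip_force: 39.2
[-0.55324467  0.80510376 -0.97961545] [0.02160549 0.02665595 0.00760142] [0.60618752 0.00126147 0.08229852]
```

```bash
python3 -m inch '[{"dp":[0,0,0.5],"angular":[0,0,0]},{"dp":[0,0,1.0],"angular":[0,0,0]},{"dp":[0,0,1.5],"angular":[0,0,0]},{"dp":[0,0,1.9],"angular":[0,0,0]},{"dp":[0,0,2.1],"angular":[0,0,0]},{"dp":[0,0,2.1],"angular":[0,0,0]}]'
```

```text
time_s: 13.6
position: [0.6078, 0.0015, 0.0635]
ee_rot: [2.028, 2.396, 0.003]
ft_force: [-1.0, -0.3, 14.0]
gripper_width: 0.0194
grip_force: 40.9
```

Home should be at TCP 0.052 + 0.0118 = 0.0638, so the 14 N contact at 0.0635 is the collar seated on the arm. Release and retreat.

```bash
python3 -m inch '[{"dp":[0,0,-0.1],"angular":[0,0,0]},{"dp":[0,0,-0.1],"angular":[0,0,0]},{"dp":[0,0,-0.1],"angular":[0,0,0]},{"dp":[0,0,-0.1],"angular":[0,0,0]},{"dp":[0,0,-5],"angular":[0,0,0]},{"dp":[0,0,-10],"angular":[0,0,0]},{"dp":[0,0,-14],"angular":[0,0,0]},{"dp":[0,0,-14],"angular":[0,0,0]}]' 0; python3 - <<'E'
from h import *
m=vision.camera_model("wrist");w,d=vision.snapshot("wrist")
for lo,hi in(((0,190,90),(4,255,255)),):
  for a,c in blobs(w,lo,hi,30): print(a,c,"head@.09",fish(m["intrinsics"],m["pose"],c,.09))
n=vision.camera_model("side");p,_=vision.snapshot("side")
for z in (.09,.052): print(z,((proj(n["intrinsics"],n["pose"],(.607,.0028,z))-[290,155]+.5)*4-.5))
a=cv2.resize(p[155:245,290:390],None,fx=4,fy=4,interpolation=cv2.INTER_CUBIC)
cv2.imwrite("pics/end.png",np.hstack([a,w[0:360,140:500]])[:,:,::-1])
print(bot.sense()["position"],bot.sense()["gripper_width"])
E
```

```text
time_s: 14.6
position: [0.6078, 0.0018, 0.2047]
ee_rot: [2.027, 2.395, 0.005]
ft_force: [0.5, -0.3, -0.9]
gripper_width: 0.0852
grip_force: 0.0
403 [319.3 189.3] head@.09 [0.60709735 0.00358703 0.09      ]
0.09 [204.8824484  151.26618425]
0.052 [204.14041931 190.63433758]
[0.60613194 0.00116005 0.20106133] 0.08537361060571734
```

View pics/end.png

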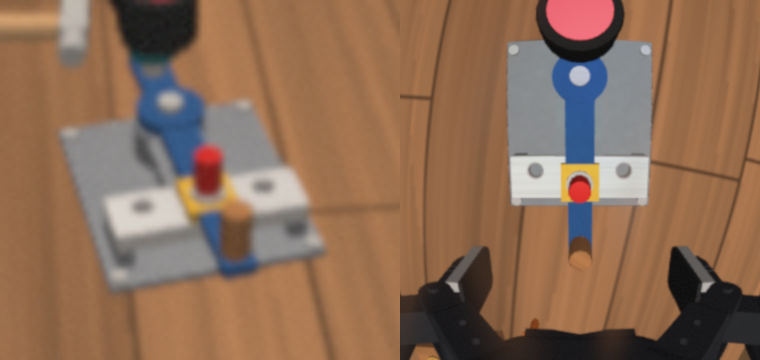

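The pin stands upright in the eye. In the side half, its head top at about (207,150) matches the predicted home position (205,151). The collar sits flat on the yellow part, midway between the outer holes at (536,170) and (624,170). The gripper is clear.

```bash
python3 -c "
from cell import order
print(order.sign_off())"
```

```text
the job is handed in; nothing more can be done
None
```

The arm is swung over the middle hole and locked, with the red-headed pin fully home through eye and plate, and the job was handed in at about 15 s with nothing else disturbed that I could see.

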